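# Box a glaze test tile: lay it in the sample case and snap the clip cover on

## Task

Lay the glaze test tile flat in the sample case, on the cork bed between the steel pins, and let go of it. Then put the grey clip cover over it and press it down until both spring catches snap over it and it sits fully home on its seal. Finish while still holding the cover's grip or touching its top and pressing firmly down, with roughly 10 N or more; do not let go, and leave the other things on the bench where they stand.

Things in the scene. Friction and masses are not known exactly. Their poses are not given: they have to be found in the camera images.
- tile_center (a point): Centre of the only loose glaze test tile on the bench: flat, 55 (its x) x 42 (its y) x 7 mm (z up), half bare and half glazed; this point is 3.5 mm above its underside. Take it across the 42 mm width, at the middle of its long edges: in the case the pins leave 38 mm free there for each finger.
- cover_grip (a point): Point in the bar grip of the loose grey clip cover, on its vertical centre line, 36 mm above the cover's lower edge. x along the cover and the bar, y across, z up. The bar is 50 mm long (x), 14 mm wide (y), from 22 to 50 mm above the lower edge. The cover stands on the worktop right way up.
- cover: The clip cover, about 0.12 kg; origin at the centre of its lower edge. A shell open below, 82 (x) x 69 (y) x 22 mm high, walls 3 mm, inside 76 x 63 x 19 mm, flat top with two clear panes and the bar grip on it. Along each x end (x = +-42 mm) a round bead of 3 mm radius runs at the lower edge. Turned half round it fits just as well.
- sample_case: Sample case fixed to the worktop: grey plinth 126 (x) x 92 (y) x 14 mm, origin at the centre of its underside, z up. On it a cork bed, eight pins round the bed, a black seal round the pins and a spring catch at each x end. Tile and cover both go with their x along the case's x, either way round; the cover passes over the pins with 2 mm play on each side.
- case_bed (a point): Centre of the top of the cork bed (50 x 36 mm), 20 mm above the worktop; axes as the case. The tile's centre belongs 3.5 mm above it. Eight steel pins, 6 mm thick with pointed tops 32 mm above the worktop, leave 60 x 47 mm for the tile: at x = +-33, y = +-14 mm and at x = +-22, y = +-26.5 mm.
- case_seat (a point): Centre of the case at the height of the seal's top, 17 mm above the worktop; axes as the case. The seated cover's lower edge is at this height, so cover_grip is then 36 mm straight above this point.
- seal: Black seal of the case, a rectangular frame about 86 x 73 mm, 3 mm high, on the plinth; the cover's lower edge is pressed on it. It hardly yields. Origin and axes as the case.
- catch_a (a joint): Catch at the case's +x end: how far its round nose (radius 5 mm, centre 26.5 mm above the worktop, 47 mm from the case's centre) is pushed outward, m; 0 at rest. The cover's beads meet the noses about 13 mm above the seal, push them 3 mm out and pass about 6 mm above it; this takes about 8 to 15 N in all, then the force drops and the noses spring back to 0.
- catch_b (a joint): The same catch at the case's -x end.
- slip_beaker: Grey beaker, 69 mm wide, 92 mm high, a bystander; origin at the centre of its underside.
- glazed_bowl: Small glazed bowl, 68 mm wide, 47 mm high, a bystander; origin at the centre of its underside.
- ring_cutter: Metal ring cutter, 66 mm wide, 30 mm high, a bystander; origin at the centre of its underside.
- stamp: Waisted plaster stamp, 42 mm wide, 52 mm high, a bystander; origin at the centre of its underside.

How it is judged:
By the outcome, as a careful person would: the job done as asked, in the order asked, and still so for the second after the job is handed in, while the arm keeps its last pose, push and grip.
It also fails if it takes over 64 s, if anything falls off the work surface, if the arm or the gripper's body presses on something with over 40 N, if the wrist force passes 120 N, or if a joint passes its speed limit or range.

## Robot

A 6-joint arm with a two-finger parallel gripper is mounted at the origin on the work surface; the furniture and walls round the work are solid. World frame = base frame: x ahead of the robot, y to its left, z up, the work surface at z = 0. Lengths are in mm, angles in rad, forces in N, time in s.
With the tool pointing down it reaches from about 275 to 750 mm from the base axis. Payload 10.2 kg.
Tool frame: the origin (TCP) lies between the finger pads; the fingertips stand 22 mm ahead of it and the grasp point (between the pads) lies 3 mm ahead of it (ctrl.nose_length is the distance from the TCP to the fingertips, in mm); y points along the fingers, z is the direction in which the jaws open and shut, and the axes are right-handed (so a half turn about y gives the same grasp; the last joint's range is limited). The gripper opens to 85 mm and grips with 20 to 120 N. Pads are 22 mm wide; open, the fingers measure 114 mm over their backs; the gripper's body (76 mm by 85 mm) begins 54 mm behind the grasp point. The pads swing forward as they close: fully open they stand 13 mm farther back than shut.
Start: joints at [0.879, 0.313, 1.498, -0, 1.331, -0.223], TCP at [237.217, 468.358, 253.294] pointing down, gripper open.
Joint ranges: [-2.94, 2.94], [-0.97, 2.17], [0.19, 2.56], [-1.23, 4.37], [0.02, 3.11], [-2.88, 2.88]. Speed limits (rad/s): [2.39, 2.39, 3.01, 3.14, 3.14, 3.14].

## Interface

Orientations are given as a unit quaternion [w, x, y, z].
In Python, from rig import ctrl, eyes, models gives the robot as it stands.
- The arm moves only by the shell command python3 -m crank 'ROWS' [FORCE]. ROWS is JSON, a list of rows, each an object with "dp": the shift along the tool's x, y, z in mm, a list of three; "roll": the turn about the tool's y in rad; "gripper": the closure in counts, from 0 (fully open) to 255 (shut). A call has 1 to 10 rows; each row is the pose to reach, as a shift and turn from the pose commanded when the call began, along the tool's axes at that moment; what a row does not reach only later rows make up. A row lasts 1/12 s, in which the tool goes at most 41.7 mm and 7.16 degrees, less where a joint would pass 70% of its speed; a pose out of reach is approached as far as the arm can. A call with a gripper value outside its range is refused whole. The fingers move at their own pace and stop on an object; FORCE is the grip in N (left out, the last holds). Time passes only in rows, so rows that repeat a pose let the fingers close. It gives the time, the measured TCP pose, the force and the opening at its end, in the units of the state.
- ctrl.sense(): the state, without advancing time (a new reading comes with each control period).
- eyes.capture(name): name is "scene" or "top"; returns a dict with "color" (420x560x3 uint8, red, green, blue), "fx", "fy", "cx", "cy" (pixels), "distortion" ([k1, k2, p1, p2, k3] as OpenCV has them; the pictures are not rectified), "R" (3x3) and "t" (3): a world point X has camera coordinates R X + t. Camera axes: x right, y down, z forward; pixel columns grow to the right and rows downward; lengths in mm; the calibration is good to about 2 mm. A picture is of the moment at which its call begins. There is no depth.
- ctrl.finish_job(): hands the job in, once; it reports no verdict.
Trained networks look in a picture, given as the dict that the camera call returned (one of the last four; its "shot" number tells which), for a name from the list of things; names that differ only in an ending like _2 or _b are one class to them, and where a whole thing is asked for, a point or a joint stands for the part that bears it (a point fixed in the world has none). Each returns a list of dicts, best first, with "confidence" (0 to 1); they miss things now and then, are a little off and sometimes report something else, mostly with a low value. They report only what shows in the picture. A call takes as long as a camera call.
- models.spot_in(picture, label): "extent" ([centre column, centre row, width, height] in pixels, round what is visible of it).
- models.spot_point(picture, label): "centre" ([column, row] in pixels: a listed point, or the origin of a listed thing).
The state is a dict: "time_s": time; "joints": joint angles; "dq": joint speeds; "tau": joint torques, N m; "eef_pos": TCP position; "ee_rot": TCP orientation; "force": force on the tool from outside, world axes, zero at the start; "wrist_torque": the same for the moment, N m; "grip_width": opening from 0.0 (shut) to 1.0 (fully open).
Only numpy, scipy, OpenCV 4.12 (cv2) and the standard library are available. Lean on these libraries where they do the work, as an engineer would, in place of code of your own. Each camera call takes 0.05 s, during which the arm holds its last target. There are 200 camera calls.

## Working session

There is one attempt and no reset: what is moved stays moved. The work goes in short steps, Python scripts to look and compute and a shell command to move; the robot and the scene stay as the last step left them, time stands still between calls to the robot, and variables do not carry over. Pictures are saved under pics/ and viewed, about 8 in all and at most 12, crops included, and the job is handed in when it is done.

```bash
mkdir -p pics; ls; cat > h.py <<'E'
import numpy as np, cv2
from rig import ctrl, eyes, models
def K(p): return np.array([[p["fx"],0,p["cx"]],[0,p["fy"],p["cy"]],[0,0,1.]]), np.array(p["distortion"],float)
def ray(p,uv):
    k,d=K(p); n=cv2.undistortPoints(np.array([[uv]],float),k,d)[0,0]
    R=np.array(p["R"]);t=np.array(p["t"]); return -R.T@t, R.T@np.array([n[0],n[1],1])
def at(p,uv,z):
    c,v=ray(p,uv); return c+v*(z-c[2])/v[2]
def proj(p,X):
    k,d=K(p); return cv2.projectPoints(np.array(X,float).reshape(-1,1,3),cv2.Rodrigues(np.array(p["R"]))[0],np.array(p["t"],float),k,d)[0][:,0]
def save(p,n,crop=None,s=1):
    im=p["color"][:,:,::-1]
    if crop: im=im[crop[1]:crop[3],crop[0]:crop[2]]
    cv2.imwrite("pics/"+n,cv2.resize(im,None,fx=s,fy=s,interpolation=cv2.INTER_CUBIC))
def tri(a,ua,b,ub):
    A=np.zeros((3,3));B=np.zeros(3)
    for p,u in((a,ua),(b,ub)):
        c,v=ray(p,u);v=v/np.linalg.norm(v);M=np.eye(3)-np.outer(v,v);A+=M;B+=M@c
    return np.linalg.solve(A,B)
E
python3 - <<'E'
from h import *
np.set_printoptions(precision=1,suppress=True)
S=eyes.capture("scene");T=eyes.capture("top")
im=np.hstack([S["color"],T["color"]])
save(S,"s0.png",None,1.4);save(T,"t0.png",None,1.4)
for n,z in dict(tile_center=3.5,cover_grip=36,cover=0,sample_case=0,case_bed=20,case_seat=17,catch_a=26.5,slip_beaker=0,glazed_bowl=0,ring_cutter=0,stamp=0).items():
    for nm,p in(("S",S),("T",T)):
        r=models.spot_point(p,n)
        print(n,nm,[(np.round(q["centre"],1),round(q["confidence"],2),at(p,q["centre"],z)) for q in r[:3]])
s=ctrl.sense();print(s,ctrl.nose_length)
for p in(S,T):print(ray(p,(280,210)))
E
```

```text
pics
tile_center S [(array([274.1, 183.4]), 0.66, array([624.2,  14.9,   3.5]))]
tile_center T [(array([222.5, 154.6]), 0.77, array([610.4,  15.8,   3.5])), (array([300.5, 185.1]), 0.3, array([ 527.1, -186.6,    3.5]))]
cover_grip S [(array([348.7, 282. ]), 0.82, array([ 477.8, -387. ,   36. ])), (array([259.4, 157. ]), 0.38, array([648.6, 103.6,  36. ]))]
cover_grip T [(array([382.4, 199.5]), 0.58, array([ 482. , -390.4,   36. ]))]
cover S [(array([350.4, 292.2]), 0.89, array([ 483.9, -390.9,    0. ]))]
cover T [(array([379.5, 199.3]), 0.84, array([ 488.1, -390. ,    0. ]))]
sample_case S [(array([293.4, 242.1]), 0.7, array([ 502.4, -187.8,    0. ]))]
sample_case T [(array([295.8, 189.4]), 0.76, array([ 516.6, -174.3,    0. ]))]
case_bed S [(array([295.6, 234.3]), 0.96, array([ 511. , -186.2,   20. ]))]
case_bed T [(array([301.5, 190.7]), 0.92, array([ 509.5, -188.3,   20. ]))]
case_seat S [(array([294.2, 233.4]), 0.73, array([ 513. , -179.4,   17. ]))]
case_seat T [(array([299.7, 191.7]), 0.56, array([ 507.5, -183.8,   17. ]))]Traceback (most recent call last):
  File "<stdin>", line 8, in <module>
ValueError: it knows: case_bed, case_seat, cover, cover_grip, glazed_bowl, ring_cutter, sample_case, seal, slip_beaker, stamp, tile_center
```

View pics/s0.png

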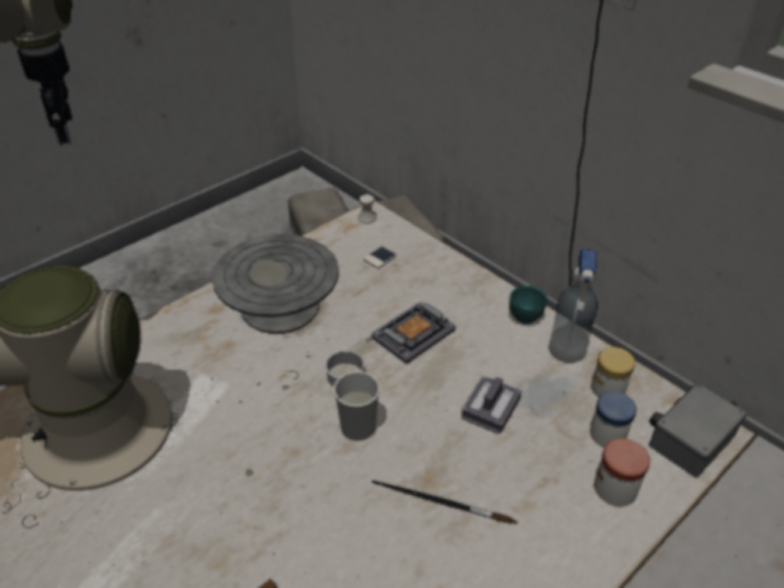

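View pics/t0.png

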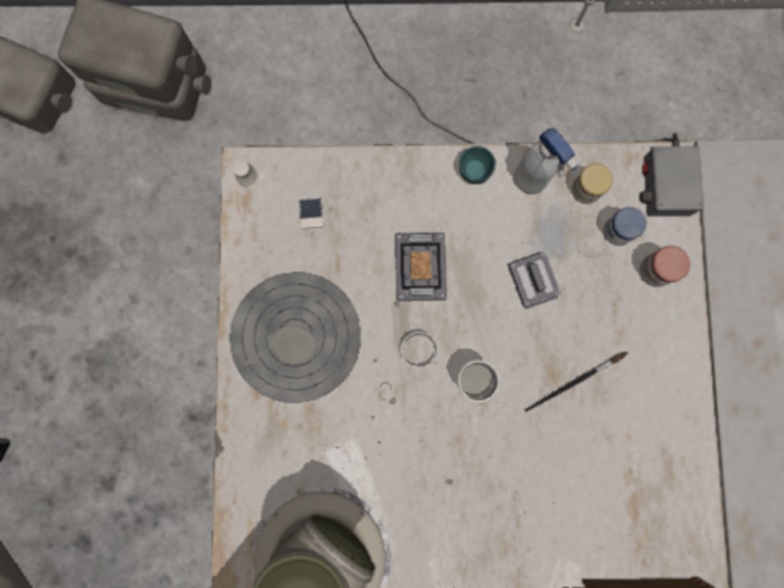

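```bash
python3 - <<'E'
from h import *
np.set_printoptions(precision=1,suppress=True)
S=eyes.capture("scene");T=eyes.capture("top")
for n in "slip_beaker glazed_bowl ring_cutter stamp".split():
    for nm,p in(("S",S),("T",T)):
        r=models.spot_point(p,n)
        print(n,nm,[(np.round(q["centre"],1),round(q["confidence"],2),at(p,q["centre"],0)) for q in r[:2]])
s=ctrl.sense();print({k:s[k] for k in("time_s","eef_pos","ee_rot","force","grip_width")},ctrl.nose_length)
for p in(S,T):print(ray(p,(280,210)))
cv2.imwrite("pics/c0.png",np.vstack([np.hstack([cv2.resize(p["color"][y-40:y+40,x-50:x+50,::-1],(400,300) if 0 else (390,300),interpolation=cv2.INTER_CUBIC) for x,y in q]) for p,q in((S,[(274,183),(295,235)]),(T,[(222,155),(300,190)]))]))
cv2.imwrite("pics/c1.png",np.hstack([cv2.resize(p["color"][y-40:y+40,x-40:x+40,::-1],(400,400),interpolation=cv2.INTER_CUBIC) for p,(x,y) in((S,(349,287)),(T,(381,200)))]))
E
```

```text
slip_beaker S [(array([254.6, 303.2]), 0.95, array([ 305.3, -267.7,    0. ]))]
slip_beaker T [(array([336.3, 271.6]), 0.9, array([ 304.4, -273.5,    0. ]))]
glazed_bowl S [(array([373.1, 227.6]), 0.97, array([ 688.4, -288.6,    0. ]))]
glazed_bowl T [(array([336.1, 118.7]), 0.83, array([ 705.1, -283.8,    0. ]))]
ring_cutter S []
ring_cutter T [(array([298.6, 250.4]), 0.7, array([ 358.9, -179. ,    0. ]))]
stamp S [(array([257.8, 155.1]), 0.5, array([684.8, 153.1,  -0. ]))]
stamp T [(array([174.6, 126. ]), 0.52, array([690. , 142.8,   0. ]))]
{'time_s': 1.2, 'eef_pos': array([237.2, 468.4, 253.3]), 'ee_rot': array([-0.7,  0.7, -0.2,  0.2]), 'force': array([ 0.4,  0.9, -0.2]), 'grip_width': 1.0025364232496308} 22.0
(array([-169.5, -852.4,  922.6]), array([ 0.5,  0.6, -0.7]))
(array([ 287.4, -140.3, 1312. ]), array([ 0.1,  0. , -1. ]))
```

View pics/c0.png

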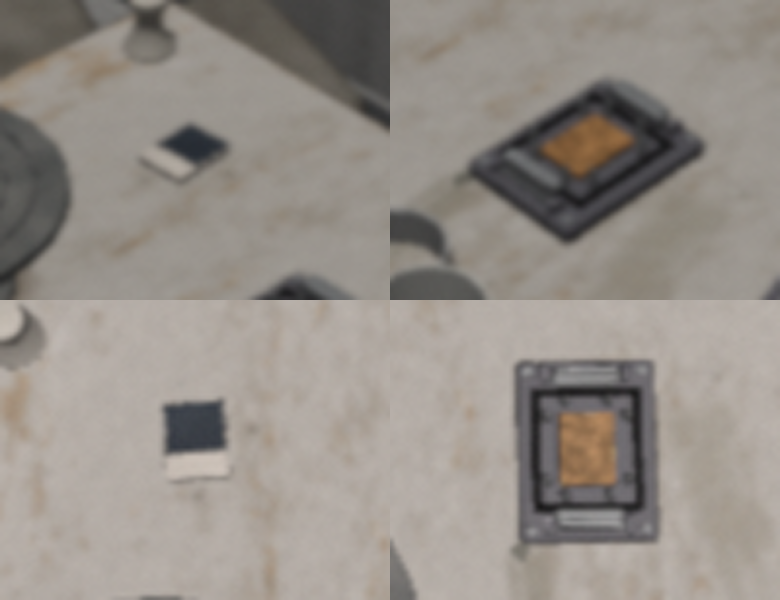

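View pics/c1.png

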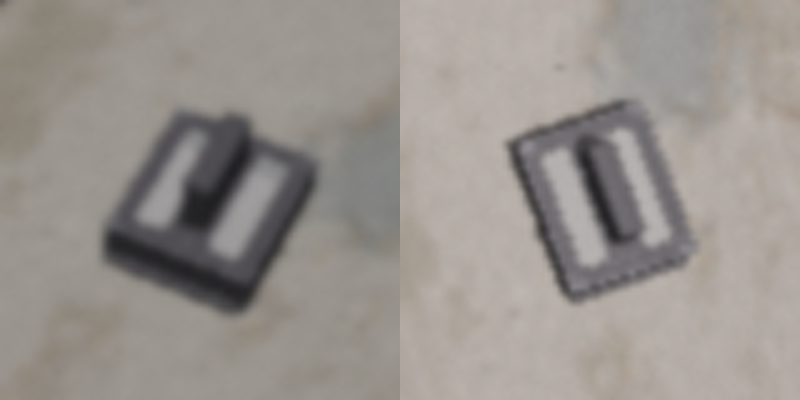

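```bash
cat >> h.py <<'E'
from scipy.optimize import minimize
def box(lx,ly,z0,z1): return np.array([[sx*lx/2,sy*ly/2,z] for sx in(-1,1) for sy in(-1,1) for z in(z0,z1)])
def mask(p,c,r,mode,th=45):
    im=p["color"].astype(float); c=np.round(c).astype(int); x0,y0=c-r; w=im[y0:y0+2*r,x0:x0+2*r]
    if mode=="cork": m=(w[...,0]-w[...,2])>45
    else:
        bg=np.median(w.reshape(-1,3)[np.linalg.norm(w.reshape(-1,3)-np.median(w.reshape(-1,3),0),axis=1)<60],0)
        m=np.linalg.norm(w-bg,axis=2)>th
        m=m if mode=="any" else m&(w.sum(2)<bg.sum())
    m=m.astype(np.uint8); n,l,s,_=cv2.connectedComponentsWithStats(m)
    # the component nearest to the middle
    best=max(range(1,n),key=lambda i:s[i,4]-0.5*s[i,4]*(np.hypot(*(_[i]-r))>r*.5))
    mm=(l==best).astype(np.uint8)
    h=cv2.convexHull(cv2.findContours(mm,0,2)[0][0] if 1 else None); out=np.zeros_like(mm); cv2.fillConvexPoly(out,h,1)
    return out,(x0,y0),s[best,4]
def fit(ms,X,x0):
    U=8
    M=[cv2.resize(m,None,fx=U,fy=U,interpolation=cv2.INTER_LINEAR) if 0 else cv2.resize(m.astype(np.float32),None,fx=U,fy=U,interpolation=cv2.INTER_LINEAR)>.5 for _,m,_ in ms]
    def cost(q):
        c,s=np.cos(q[2]/50),np.sin(q[2]/50); W=X@np.array([[c,s,0],[-s,c,0],[0,0,1]])+[q[0],q[1],0]; t=0
        for (p,m,o),mm in zip(ms,M):
            h=cv2.convexHull(((proj(p,W)-o+.5)*U-.5).astype(np.float32)); I=np.zeros(mm.shape,np.uint8)
            cv2.fillConvexPoly(I,np.round(h*16).astype(np.int32),1,shift=4); t+=np.sum((I>0)^mm)/mm.sum()
        return t
    b=None
    for d in(0,6,-6):
        r=minimize(cost,[x0[0],x0[1],x0[2]*50+d],method="Nelder-Mead",options=dict(initial_simplex=np.array([x0[0],x0[1],x0[2]*50+d])+np.array([[0,0,0],[8,0,0],[0,8,0],[0,0,6]]),xatol=.05,fatol=1e-4))
        if b is None or r.fun<b.fun:b=r
    return np.array([b.x[0],b.x[1],np.degrees(b.x[2]/50)]),b.fun
E
python3 - <<'E'
from h import *
np.set_printoptions(precision=1,suppress=True)
S=eyes.capture("scene");T=eyes.capture("top")
for n,mode,X,cS,cT,x0 in (("case","dark",box(126,92,0,14),(295,236),(300,190),(511,-186,0)),
  ("cork","cork",box(50,36,19.9,20),(295,235),(300,190),(511,-186,0)),
  ("tile","any",box(55,42,0,7),(272,183),(222,153),(612,15,0)),
  ("cover","dark",np.vstack([box(82,69,0,22),box(90,69,0,6),box(50,14,22,50)]),(350,287),(381,200),(482,-390,.26))):
    a=[]
    for p,c in((S,cS),(T,cT)):
        m,o,A=mask(p,c,40 if n in("case","cover") else 24,mode,30 if n=="tile" else 45); a.append((p,m,o)); print(n,"area",A,m.sum(),fit(a[-1:],X,x0))
    print("   both",fit(a,X,x0))
E
```

```text
case area 1549 1653 (array([ 511.9, -182.3,    0.9]), np.float64(0.07301830421299448))
case area 1793 1951 (array([ 513. , -184.4,    0.2]), np.float64(0.09224607497596925))
   both (array([ 512.8, -183.2,   -0.6]), np.float64(0.17603850650639036))
cork area 192 206 (array([ 513.4, -182.3,    0.3]), np.float64(0.06747720364741641))
cork area 256 261 (array([ 514.2, -186. ,   -0.9]), np.float64(0.052158273381294966))
   both (array([ 514. , -183.9,    1.6]), np.float64(0.23523357605708745))
tile area 199 269 (array([615.9,  20.2,   9. ]), np.float64(0.13622615169846441))
tile area 245 264 (array([632. ,  19. ,  -3.5]), np.float64(0.4540066382171645))
   both (array([619.1,  18.8,   3.8]), np.float64(0.6369018659863851))
cover area 984 1270 (array([ 485.4, -389.8,   17.2]), np.float64(0.05085162941813528))
cover area 827 1098 (array([ 486.8, -391.3,   20.4]), np.float64(0.082166040314315))
   both (array([ 485.5, -390.8,   18.3]), np.float64(0.13944691366836645))
```

```bash
cat >> h.py <<'E'
def sfit(ps,layers,x0,r,blur=0.6):
    """layers: painted in order, each an Nx3 point set (hull); flat colours by least squares per camera"""
    U=8
    def cost(q):
        c,s=np.cos(q[2]/50),np.sin(q[2]/50);t=0
        for p,o in ps:
            w=p["color"][o[1]-r:o[1]+r,o[0]-r:o[0]+r].reshape(-1,3).astype(float)
            I=np.zeros((2*r*U,2*r*U),np.uint8)
            for i,X in enumerate(layers):
                W=X@np.array([[c,s,0],[-s,c,0],[0,0,1]])+[q[0],q[1],0]
                h=cv2.convexHull(((proj(p,W)-np.array(o)+r+.5)*U-.5).astype(np.float32)); cv2.fillConvexPoly(I,np.round(h*16).astype(np.int32),i+1,shift=4)
            B=np.stack([cv2.GaussianBlur(cv2.resize((I==i).astype(np.float32),(2*r,2*r),interpolation=cv2.INTER_AREA),(0,0),blur).ravel() for i in range(len(layers)+1)],1)
            t+=np.mean((w-B@np.linalg.lstsq(B,w,rcond=None)[0])**2)
        return t
    b=None
    for d in(0,4,-4):
        s0=np.array([x0[0],x0[1],np.radians(x0[2])*50+d])
        q=minimize(cost,s0,method="Nelder-Mead",options=dict(initial_simplex=s0+np.array([[0,0,0],[6,0,0],[0,6,0],[0,0,4]]),xatol=.05,fatol=1e-3))
        if b is None or q.fun<b.fun:b=q
    return np.array([b.x[0],b.x[1],np.degrees(b.x[2]/50)]),b.fun
CASE=[box(126,92,0,14),box(126,92,14,14),box(86,73,14,17),box(80,67,14,14),box(50,36,14,20),box(50,36,20,20)]
TILE=lambda z,s=-1:[box(55,42,z,z+7)]+[box(27.5,42,z+7,z+7)+[s*k*13.75,0,0] for k in(1,-1)]
COV=[box(90,69,0,6),box(82,69,0,22),box(82,69,22,22),box(50,14,22,50),box(50,14,50,50)]
E
python3 - <<'E'
from h import *
np.set_printoptions(precision=2,suppress=True)
S=eyes.capture("scene");T=eyes.capture("top")
for n,L,cS,cT,x0,r in (("case",CASE,(295,236),(300,190),(513,-184,0),34),("tile",TILE(0),(272,183),(222,153),(615,17,2),18),("cover",COV,(350,287),(381,200),(486,-390,18),26)):
    a=[(S,cS),(T,cT)]
    for q in (a[:1],a[1:],a): print(n,sfit(q,L,x0,r))
t0=ctrl.sense();print(t0["time_s"],t0["joints"])
from scipy.spatial.transform import Rotation as R
q=t0["ee_rot"];print(R.from_quat(q,scalar_first=True).as_matrix())
E
```

```text
case (array([ 514.61, -181.6 ,    1.02]), np.float64(106.23050948267533))
case (array([ 514.22, -184.78,    0.72]), np.float64(126.59144376761417))
case (array([ 514.1 , -184.06,    0.92]), np.float64(252.46352628992486))
tile (array([613.28,  18.59,   5.86]), np.float64(70.45957250139057))
tile (array([612.03,  16.86,   4.6 ]), np.float64(217.31180173234353))
tile (array([612.47,  17.28,   4.52]), np.float64(299.37034035972636))
cover (array([ 486.94, -388.16,   18.71]), np.float64(219.81379449871105))
cover (array([ 486.95, -391.81,   18.57]), np.float64(226.4002712756324))
cover (array([ 486.62, -390.4 ,   18.33]), np.float64(540.3530642229092))
1.4 [ 0.88  0.31  1.5   0.    1.33 -0.22]
[[ 0.89 -0.    0.45]
 [-0.45  0.    0.89]
 [-0.   -1.   -0.  ]]
```

```bash
cat >> h.py <<'E'
from scipy.spatial.transform import Rotation as Ro
def go(x,y,z,yaw):
    s=ctrl.sense();M=Ro.from_quat(s["ee_rot"],scalar_first=True).as_matrix()
    y0=np.degrees(np.arctan2(M[1,0],M[0,0])); d=(yaw-y0+90)%180-90
    print("t",s["time_s"],"pos",np.round(s["eef_pos"],1),"yaw",round(y0,2),"F",np.round(s["force"],1),"w",round(s["grip_width"],3),"j6",round(s["joints"][5],2),"-> dp",np.round(M.T@(np.array([x,y,z])-s["eef_pos"]),1),"roll",round(-np.radians(d),3))
E
python3 -c "
from h import *
go(612.5,17.5,100,4.7)"
```

```text
t 1.4 pos [237.2 468.4 253.3] yaw -26.86 F [ 0.  -0.2  0. ] w 1.002 j6 -0.22 -> dp [ 538.5  153.3 -232.7] roll -0.551
```

```bash
python3 -m crank '[{"dp":[538.5,0,-232.7],"roll":-0.551,"gripper":90},{"dp":[538.5,0,-232.7],"roll":-0.551,"gripper":90},{"dp":[538.5,0,-232.7],"roll":-0.551,"gripper":90},{"dp":[538.5,0,-232.7],"roll":-0.551,"gripper":90},{"dp":[538.5,0,-232.7],"roll":-0.551,"gripper":90},{"dp":[538.5,0,-232.7],"roll":-0.551,"gripper":90},{"dp":[538.5,0,-232.7],"roll":-0.551,"gripper":90},{"dp":[538.5,0,-232.7],"roll":-0.551,"gripper":90},{"dp":[538.5,0,-232.7],"roll":-0.551,"gripper":90},{"dp":[538.5,0,-232.7],"roll":-0.551,"gripper":90}]' 30
python3 -c "
from h import *
go(612.5,17.5,100,4.7)"
```

```text
time_s: 2.23
eef_pos: [489.1, 165.6, 253.5]
ee_rot: [0.707, -0.706, -0.029, 0.029]
force: [0.6, 0.6, 1.1]
grip_width: 0.647
t 2.2333 pos [489.1 165.6 253.5] yaw 4.7 F [0.6 0.6 1.1] w 0.647 j6 -1.55 -> dp [ 110.8  153.6 -157.7] roll -0.0
```

```bash
python3 -m crank '[{"dp":[110.8,0,-157.7],"roll":0,"gripper":90},{"dp":[110.8,0,-157.7],"roll":0,"gripper":90},{"dp":[110.8,0,-157.7],"roll":0,"gripper":90},{"dp":[110.8,40,-157.7],"roll":0,"gripper":90},{"dp":[110.8,80,-157.7],"roll":0,"gripper":90},{"dp":[110.8,120,-157.7],"roll":0,"gripper":90},{"dp":[110.8,150,-157.7],"roll":0,"gripper":90},{"dp":[110.8,150,-157.7],"roll":0,"gripper":90},{"dp":[110.8,150,-157.7],"roll":0,"gripper":90},{"dp":[110.8,150,-157.7],"roll":0,"gripper":90}]' 30
python3 -c "
from h import *
go(612.5,17.5,40,4.7)
S=eyes.capture('scene');T=eyes.capture('top')
cv2.imwrite('pics/d0.png',np.hstack([cv2.resize(p['color'][y-45:y+45,x-45:x+45,::-1],(400,400),interpolation=cv2.INTER_CUBIC) for p,(x,y) in((S,(268,165)),(T,(222,155)))]))
"
```

```text
time_s: 3.07
eef_pos: [612.2, 19.7, 105.2]
ee_rot: [-0.706, 0.707, 0.03, -0.028]
force: [0.4, -0.2, 0.1]
grip_width: 0.646
t 3.0667 pos [612.2  19.7 105.2] yaw 4.73 F [ 0.4 -0.2  0.1] w 0.646 j6 -1.81 -> dp [-0.  65.2 -2.2] roll 0.001
```

View pics/d0.png

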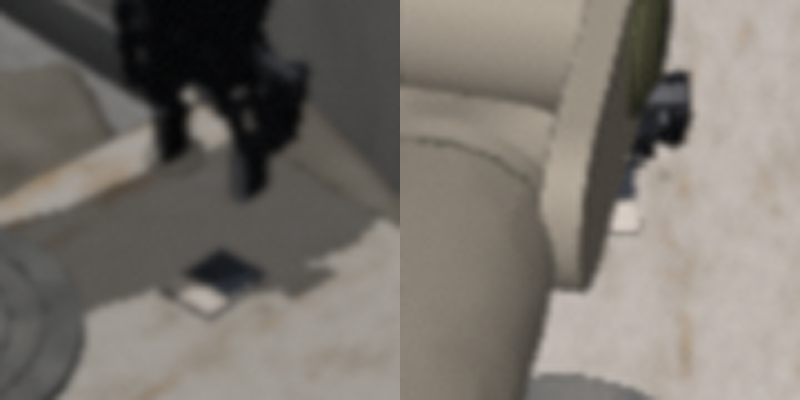

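```bash
python3 -m crank '[{"dp":[0,30,-2],"roll":0,"gripper":90},{"dp":[0,60,-2],"roll":0,"gripper":90},{"dp":[0,72,-2],"roll":0,"gripper":90},{"dp":[0,76,-2],"roll":0,"gripper":90},{"dp":[0,78,-2],"roll":0,"gripper":90},{"dp":[0,78,-2],"roll":0,"gripper":90},{"dp":[0,78,-2],"roll":0,"gripper":90},{"dp":[0,78,-2],"roll":0,"gripper":90}]' 30
python3 -c "
from h import *
go(612.5,17.5,20,4.7)
S=eyes.capture('scene')
cv2.imwrite('pics/d1.png',cv2.resize(S['color'][140:210,225:315,::-1],(720,560),interpolation=cv2.INTER_CUBIC))
"
```

```text
time_s: 3.83
eef_pos: [612.4, 17.4, 26.8]
ee_rot: [-0.706, 0.707, 0.03, -0.028]
force: [-0.7, -0.8, 1.0]
grip_width: 0.647
t 3.8333 pos [612.4  17.4  26.8] yaw 4.72 F [-0.7 -0.8  1. ] w 0.647 j6 -1.82 -> dp [0.1 6.8 0.1] roll 0.0
```

View pics/d1.png

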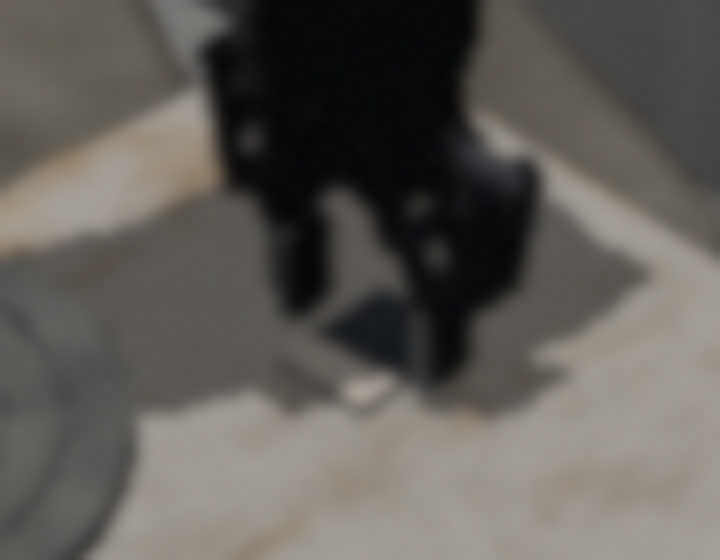

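```bash
python3 -m crank '[{"dp":[0,4,0],"roll":0,"gripper":90},{"dp":[0,6,0],"roll":0,"gripper":90},{"dp":[0,7,0],"roll":0,"gripper":90},{"dp":[0,7,0],"roll":0,"gripper":90}]' 30
python3 -m crank '[{"dp":[0,1,0],"roll":0,"gripper":90},{"dp":[0,2,0],"roll":0,"gripper":90},{"dp":[0,2,0],"roll":0,"gripper":90}]' 30
```

```text
time_s: 4.22
eef_pos: [611.6, 17.5, 18.2]
ee_rot: [0.707, -0.706, -0.029, 0.029]
force: [0.0, 0.4, 0.3]
grip_width: 0.649
time_s: 4.47
eef_pos: [611.7, 17.5, 18.0]
ee_rot: [-0.706, 0.707, 0.029, -0.029]
force: [-7.7, 0.5, 16.3]
grip_width: 0.645
```

```bash
python3 -m crank '[{"dp":[0,-4,0],"roll":0,"gripper":90},{"dp":[0,-4,0],"roll":0,"gripper":90},{"dp":[0,-4,0],"roll":0,"gripper":90}]' 30
python3 -c "
from h import *
go(612.5,17.5,20.8,4.7)"
```

```text
time_s: 4.72
eef_pos: [611.7, 17.4, 20.3]
ee_rot: [-0.707, 0.707, 0.029, -0.029]
force: [0.4, -1.5, -0.2]
grip_width: 0.646
t 4.7167 pos [611.7  17.4  20.3] yaw 4.71 F [ 0.4 -1.5 -0.2] w 0.646 j6 -1.82 -> dp [ 0.8 -0.5 -0. ] roll 0.0
```

```bash
python3 -m crank '[{"dp":[0.8,-0.5,0],"roll":0,"gripper":110},{"dp":[0.8,-0.5,0],"roll":0,"gripper":140},{"dp":[0.8,-0.5,0],"roll":0,"gripper":160},{"dp":[0.8,-0.5,0],"roll":0,"gripper":160},{"dp":[0.8,-0.5,0],"roll":0,"gripper":160},{"dp":[0.8,-0.5,0],"roll":0,"gripper":160}]' 40
python3 -c "
from h import *
go(514.2,-184,120,.9)"
```

```text
time_s: 5.22
eef_pos: [612.7, 17.5, 20.9]
ee_rot: [-0.706, 0.707, 0.029, -0.029]
force: [1.7, 0.5, 2.6]
grip_width: 0.473
t 5.2167 pos [612.7  17.5  20.9] yaw 4.71 F [1.7 0.5 2.6] w 0.473 j6 -1.82 -> dp [-114.6  -99.2 -192.7] roll 0.066
```

```bash
python3 -m crank '[{"dp":[0,-20,0],"roll":0,"gripper":160},{"dp":[0,-50,0],"roll":0,"gripper":160},{"dp":[0,-90,0],"roll":0,"gripper":160},{"dp":[0,-99,0],"roll":0,"gripper":160},{"dp":[-40,-99,-64],"roll":0.066,"gripper":160},{"dp":[-60,-99,-100],"roll":0.066,"gripper":160},{"dp":[-80,-99,-134],"roll":0.066,"gripper":160},{"dp":[-100,-99,-168],"roll":0.066,"gripper":160},{"dp":[-114.6,-99,-192.7],"roll":0.066,"gripper":160},{"dp":[-114.6,-99,-192.7],"roll":0.066,"gripper":160}]'
python3 -m crank '[{"dp":[0,0,0],"roll":0,"gripper":160},{"dp":[0,0,0],"roll":0,"gripper":160}]'
python3 -c "
from h import *
go(514.2,-184,120,.9)
S=eyes.capture('scene');T=eyes.capture('top')
cv2.imwrite('pics/d2.png',np.hstack([cv2.resize(p['color'][y-40:y+40,x-40:x+40,::-1],(400,400),interpolation=cv2.INTER_CUBIC) for p,(x,y) in((S,(295,215)),(T,(305,185)))]))
"
```

```text
time_s: 6.05
eef_pos: [511.9, -187.7, 119.5]
ee_rot: [-0.707, 0.707, 0.004, -0.005]
force: [0.8, 0.0, -0.2]
grip_width: 0.471
time_s: 6.22
eef_pos: [513.7, -184.3, 119.5]
ee_rot: [0.707, -0.707, -0.005, 0.005]
force: [0.1, -0.6, 0.2]
grip_width: 0.477
t 6.2167 pos [ 513.7 -184.3  119.5] yaw 0.83 F [ 0.1 -0.6  0.2] w 0.477 j6 -2.14 -> dp [ 0.5 -0.5  0.3] roll -0.001
```

View pics/d2.png

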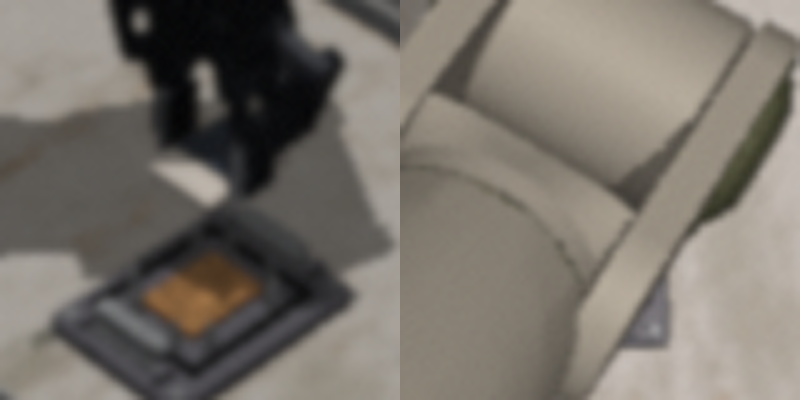

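```bash
python3 -c "
from h import *
S=eyes.capture('scene')
c=np.array([[-27.5,21,3.5],[-27.5,-21,3.5],[-27.5,21,-3.5],[-27.5,-21,-3.5]])+[513.7,-184.3,102.1]
print((proj(S,c)-[255,175])*5)
g=S['color'].astype(int); print(g[203:219,284:302].sum(2)//3)
"
```

```text
[[135.41087144 164.85702292]
 [197.65196459 208.14759544]
 [135.32809641 176.07781226]
 [197.33456387 219.41625556]]
[[ 85  77  61  43  36  37  38  32  28  27  27  26  27  27  26  27  27  31]
 [ 88  82  70  62  63  65  63  52  41  32  26  26  26  26  27  28  31  37]
 [ 94  94  90  91  94  95  92  82  67  51  37  31  28  28  27  27  33  42]
 [105 116 121 124 127 127 127 122 112  91  69  53  43  37  33  31  35  46]
 [113 133 147 154 157 158 159 158 152 136 116  96  77  59  47  38  38  48]
 [102 122 142 156 165 170 172 173 171 165 157 142 122  95  68  50  45  49]
 [ 89  98 115 135 153 166 172 175 175 175 174 169 157 134 106  80  61  54]
 [ 88  86  90 104 125 145 161 170 174 177 178 177 173 163 146 120  87  62]
 [ 87  84  83  85  97 114 135 154 167 175 177 178 177 176 169 150 111  73]
 [ 87  86  85  83  84  90 104 127 148 164 173 177 178 177 173 154 115  75]
 [ 86  86  86  86  85  84  87 100 118 140 158 169 174 171 161 138 102  70]
 [ 84  86  87  87  87  86  86  86  92 109 131 149 157 150 133 108  82  65]
 [ 85  86  87  87  87  86  87  87  86  89 102 116 124 115  95  79  69  66]
 [ 86  87  88  88  88  89  89  89  87  86  86  88  86  78  68  63  62  64]
 [ 85  87  88  88  88  89  90  90  89  87  82  76  63  56  52  55  55  56]
 [ 84  86  87  89  90  90  90  90  88  83  76  65  52  45  44  46  47  47]]
```

```bash
python3 -c "
from h import *
S=eyes.capture('scene')
for z in(105.6,98.6):
  for u in((152,165),(215,203),(228,186),(175,155)): print(z,u,np.round(at(S,(u[0]/5+255,u[1]/5+175),z),1))
g=S['color'].astype(np.uint8)[195:225,275:310]
cv2.imwrite('pics/e.png',cv2.resize(S['color'][195:225,275:310,::-1],(700,600),interpolation=cv2.INTER_CUBIC))
"
```

```text
105.6 (152, 165) [ 491.9 -168.7  105.6]
105.6 (215, 203) [ 494.6 -208.2  105.6]
105.6 (228, 186) [ 507.5 -203.8  105.6]
105.6 (175, 155) [ 504.8 -170.9  105.6]
98.6 (152, 165) [ 497.5 -162.8   98.6]
98.6 (215, 203) [ 500.3 -202.7   98.6]
98.6 (228, 186) [ 513.3 -198.2   98.6]
98.6 (175, 155) [ 510.6 -165.    98.6]
```

View pics/e.png

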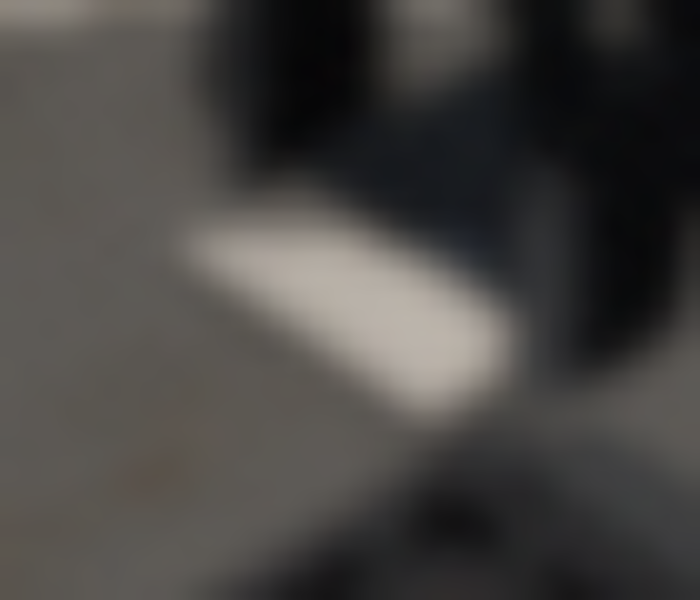

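```bash
python3 - <<'E'
from h import *
S=eyes.capture("scene");T=eyes.capture("top")
for p,n in((S,"s0"),(T,"t0")): p["color"]=cv2.resize(cv2.imread(f"pics/{n}.png")[:,:,::-1],(560,420),interpolation=cv2.INTER_AREA)
for b in(0,-4,-6,-8,-10,-12):
    L=[box(55,42,0,7),box(27.5+b,42,7,7)+[(-27.5+b)/2,0,0],box(27.5-b,42,7,7)+[(27.5+b)/2,0,0]]
    a=[(S,(272,183)),(T,(222,153))]
    for q in (a[:1],a[1:],a):
        r,c=sfit(q,L,(614,17,4),18,.8); print(b,np.round(r,2),round(c,1),end=" | ")
    print()
E
```

```text
0 [613.42  18.74   5.85] 59.1 | 0 [612.    16.75   4.16] 187.2 | 0 [612.46  17.28   4.52] 256.9 | 
-4 [615.07  19.6    4.04] 34.2 | -4 [614.15  17.11   4.17] 83.7 | -4 [614.19  17.71   3.71] 128.7 | 
-6 [615.96  19.63   3.61] 29.0 | -6 [615.25  17.25   4.55] 56.9 | -6 [615.39  17.8    4.08] 96.6 | 
-8 [616.83  19.98   4.07] 28.8 | -8 [616.34  17.38   4.74] 49.3 | -8 [616.43  17.98   4.21] 88.8 | 
-10 [617.67  19.88   4.14] 34.6 | -10 [617.44  17.61   4.32] 63.4 | -10 [617.46  18.1    4.  ] 108.6 | 
-12 [618.88  20.2    4.55] 45.2 | -12 [618.56  17.65   4.02] 99.4 | -12 [618.5   18.08   4.11] 155.3 |
```

```bash
python3 - <<'E'
from h import *
S=eyes.capture("scene");r=10;o=(290,211);U=8
w=S["color"][o[1]-r:o[1]+r,o[0]-r:o[0]+r].astype(float)
V=np.zeros((20,20),bool); V[5:17,:]=1; V[14:,12:]=0; V[5:7,:10]&=False; V[:,18:]=0
def cost(q,z,full=0):
    b=-7.5;c,s=np.cos(.0157),np.sin(.0157)
    L=[box(55,42,0,7),box(27.5+b,42,7,7)+[(-27.5+b)/2,0,0],box(27.5-b,42,7,7)+[(27.5+b)/2,0,0]]
    I=np.zeros((160,160),np.uint8)
    for i,X in enumerate(L):
        W=X@np.array([[c,s,0],[-s,c,0],[0,0,1]])+[q[0],q[1],z]
        h=cv2.convexHull(((proj(S,W)-np.array(o)+r+.5)*U-.5).astype(np.float32));cv2.fillConvexPoly(I,np.round(h*16).astype(np.int32),i+1,shift=4)
    B=np.stack([cv2.GaussianBlur(cv2.resize((I==i).astype(np.float32),(20,20),interpolation=cv2.INTER_AREA),(0,0),.8)[V] for i in range(4)],1)
    return np.mean((w[V]-B@np.linalg.lstsq(B,w[V],rcond=None)[0])**2)
for z in(94,96,98.6,101,104):
    b=min((minimize(cost,s,args=(z,),method="Nelder-Mead",options=dict(initial_simplex=np.array(s)+np.array([[0,0],[5,0],[0,5]]))) for s in((516,-184),(512,-180),(518,-188))),key=lambda m:m.fun);print(z,np.round(b.x,2),round(b.fun,1))
print(ctrl.sense()["eef_pos"],ctrl.sense()["time_s"])
E
```

```text
94 [ 522.08 -179.43] 44.8
96 [ 520.62 -186.85] 45.7
98.6 [ 518.28 -187.69] 46.3
101 [ 516.41 -189.7 ] 46.3
104 [ 513.9  -193.49] 46.5
[ 514.37552799 -183.15039378  119.7548096 ] 6.5667
```

```bash
python3 -m crank '[{"dp":[-3.6,30,-0.9],"roll":0,"gripper":160},{"dp":[-3.6,55,-0.9],"roll":0,"gripper":160},{"dp":[-3.6,65,-0.9],"roll":0,"gripper":160},{"dp":[-3.6,65,-0.9],"roll":0,"gripper":160},{"dp":[-3.6,65,-0.9],"roll":0,"gripper":160},{"dp":[-3.6,65,-0.9],"roll":0,"gripper":160},{"dp":[-3.6,65,-0.9],"roll":0,"gripper":160}]'
python3 -c "
from h import *
go(510.7,-184,46,.9)
S=eyes.capture('scene')
cv2.imwrite('pics/d3.png',cv2.resize(S['color'][195:265,250:340,::-1],(720,560),interpolation=cv2.INTER_CUBIC))
"
```

```text
time_s: 7.15
eef_pos: [511.2, -185.2, 56.2]
ee_rot: [-0.707, 0.708, 0.007, -0.005]
force: [0.7, -0.2, -0.9]
grip_width: 0.476
t 7.15 pos [ 511.2 -185.2   56.2] yaw 0.94 F [ 0.7 -0.2 -0.9] w 0.476 j6 -2.15 -> dp [-0.5 10.2  1.3] roll 0.001
```

View pics/d3.png

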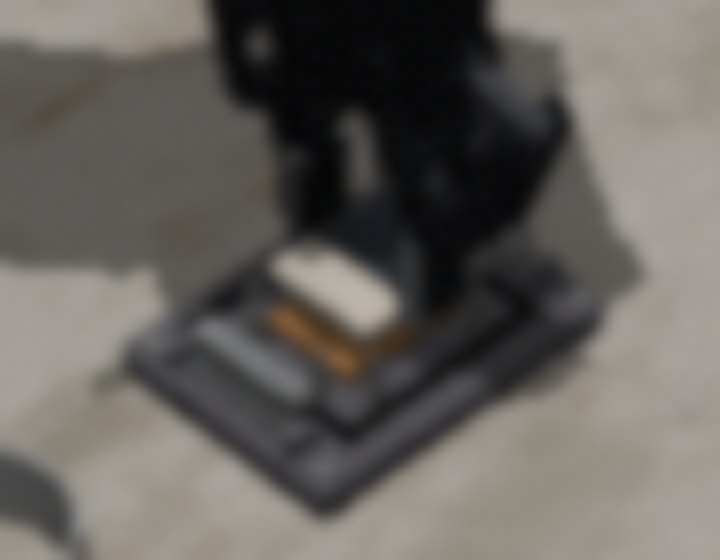

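```bash
python3 -c "
from h import *
P=[]
for i in range(8):
  eyes.capture('top');P.append(ctrl.sense()['eef_pos'])
print(np.mean(P,0).round(2),np.std(P,0).round(2))"
python3 -m crank '[{"dp":[-0.5,5,0.5],"roll":0,"gripper":160},{"dp":[-0.5,9,0.5],"roll":0,"gripper":160},{"dp":[-0.5,10,0.5],"roll":0,"gripper":160},{"dp":[-0.5,10,0.5],"roll":0,"gripper":160},{"dp":[-0.5,10,0.5],"roll":0,"gripper":160}]'
```

```text
[ 510.65 -184.99   55.25] [0.15 0.07 0.31]
time_s: 8.02
eef_pos: [509.9, -184.4, 44.7]
ee_rot: [0.707, -0.707, -0.006, 0.006]
force: [-0.8, 0.1, -1.2]
grip_width: 0.475
```

```bash
for v in 1.5 1.5 ; do :; done
python3 -m crank '[{"dp":[0,0,1],"roll":0,"gripper":160},{"dp":[0,0,2],"roll":0,"gripper":160},{"dp":[0,0,2],"roll":0,"gripper":160}]'
python3 -m crank '[{"dp":[0,0,1],"roll":0,"gripper":160},{"dp":[0,0,1],"roll":0,"gripper":160}]'
python3 -m crank '[{"dp":[0,0,-2],"roll":0,"gripper":160},{"dp":[0,0,-4],"roll":0,"gripper":160},{"dp":[0,0,-5],"roll":0,"gripper":160},{"dp":[0,0,-5],"roll":0,"gripper":160}]'
python3 -m crank '[{"dp":[0,0,-1],"roll":0,"gripper":160},{"dp":[0,0,-1],"roll":0,"gripper":160}]'
```

```text
time_s: 8.27
eef_pos: [510.0, -182.2, 44.9]
ee_rot: [-0.707, 0.707, 0.006, -0.006]
force: [0.9, 0.6, 0.3]
grip_width: 0.472
time_s: 8.43
eef_pos: [510.0, -181.3, 44.9]
ee_rot: [-0.707, 0.707, 0.006, -0.006]
force: [-0.3, -0.1, -0.7]
grip_width: 0.475
time_s: 8.77
eef_pos: [510.0, -185.5, 44.8]
ee_rot: [0.708, -0.706, -0.005, 0.006]
force: [1.0, 7.2, 2.1]
grip_width: 0.471
time_s: 8.93
eef_pos: [510.0, -185.7, 44.7]
ee_rot: [0.708, -0.706, -0.005, 0.006]
force: [1.0, 11.4, 3.1]
grip_width: 0.474
```

```bash
python3 -m crank '[{"dp":[0,0,3],"roll":0,"gripper":160},{"dp":[0,0,5],"roll":0,"gripper":160},{"dp":[0,0,5.5],"roll":0,"gripper":160},{"dp":[0,0,5.5],"roll":0,"gripper":160}]'
python3 -m crank '[{"dp":[0,0,1],"roll":0,"gripper":160},{"dp":[0,0,1],"roll":0,"gripper":160}]'
```

```text
time_s: 9.27
eef_pos: [509.9, -182.1, 44.8]
ee_rot: [-0.707, 0.707, 0.006, -0.006]
force: [-0.5, -1.0, -0.0]
grip_width: 0.473
time_s: 9.43
eef_pos: [509.9, -181.0, 44.8]
ee_rot: [-0.707, 0.707, 0.006, -0.006]
force: [0.3, -0.2, -0.8]
grip_width: 0.474
```

```bash
python3 -m crank '[{"dp":[0,0,1],"roll":0,"gripper":160},{"dp":[0,0,1],"roll":0,"gripper":160}]'
python3 -m crank '[{"dp":[0,0,1],"roll":0,"gripper":160},{"dp":[0,0,1],"roll":0,"gripper":160}]'
```

```text
time_s: 9.6
eef_pos: [509.9, -180.0, 44.8]
ee_rot: [-0.707, 0.707, 0.006, -0.006]
force: [0.2, -0.6, -1.0]
grip_width: 0.474
time_s: 9.77
eef_pos: [510.0, -179.7, 45.0]
ee_rot: [-0.707, 0.708, 0.006, -0.006]
force: [-0.7, -4.3, -1.4]
grip_width: 0.473
```

```bash
python3 -m crank '[{"dp":[1,0,-3],"roll":0,"gripper":160},{"dp":[3,0,-3],"roll":0,"gripper":160},{"dp":[3,0,-3],"roll":0,"gripper":160}]'
python3 -m crank '[{"dp":[1,0,0],"roll":0,"gripper":160},{"dp":[1,0,0],"roll":0,"gripper":160}]'
python3 -m crank '[{"dp":[-3,0,0],"roll":0,"gripper":160},{"dp":[-5,0,0],"roll":0,"gripper":160},{"dp":[-5,0,0],"roll":0,"gripper":160}]'
python3 -m crank '[{"dp":[-1,0,0],"roll":0,"gripper":160},{"dp":[-1,0,0],"roll":0,"gripper":160}]'
```

```text
time_s: 10.02
eef_pos: [511.6, -182.0, 44.4]
ee_rot: [0.707, -0.707, -0.004, 0.007]
force: [-9.6, -3.1, 3.5]
grip_width: 0.472
time_s: 10.18
eef_pos: [511.8, -181.9, 44.3]
ee_rot: [0.708, -0.707, -0.004, 0.008]
force: [-14.4, -4.1, 4.6]
grip_width: 0.475
time_s: 10.43
eef_pos: [508.9, -181.9, 44.8]
ee_rot: [0.707, -0.707, -0.006, 0.006]
force: [-0.3, -0.2, -0.8]
grip_width: 0.477
time_s: 10.6
eef_pos: [508.0, -181.9, 44.9]
ee_rot: [-0.707, 0.707, 0.006, -0.006]
force: [-1.1, -0.4, -0.7]
grip_width: 0.477
```

```bash
python3 -m crank '[{"dp":[-1,0,0],"roll":0,"gripper":160},{"dp":[-1,0,0],"roll":0,"gripper":160}]'
python3 -m crank '[{"dp":[-1,0,0],"roll":0,"gripper":160},{"dp":[-1,0,0],"roll":0,"gripper":160}]'
python3 -m crank '[{"dp":[-1,0,0],"roll":0,"gripper":160},{"dp":[-1,0,0],"roll":0,"gripper":160}]'
```

```text
time_s: 10.77
eef_pos: [506.9, -181.9, 44.8]
ee_rot: [0.707, -0.707, -0.006, 0.006]
force: [-0.3, -0.3, -0.9]
grip_width: 0.475
time_s: 10.93
eef_pos: [506.0, -182.0, 44.9]
ee_rot: [-0.707, 0.707, 0.006, -0.006]
force: [-0.5, 0.5, -0.6]
grip_width: 0.473
time_s: 11.1
eef_pos: [505.6, -182.1, 45.1]
ee_rot: [-0.707, 0.707, 0.006, -0.005]
force: [4.3, 0.1, -1.8]
grip_width: 0.477
```

```bash
python3 -m crank '[{"dp":[3.3,0,-0.5],"roll":0,"gripper":160},{"dp":[3.3,1.5,-0.5],"roll":0,"gripper":160},{"dp":[3.3,3,-0.5],"roll":0,"gripper":160},{"dp":[3.3,3,-0.5],"roll":0,"gripper":160}]'
python3 -m crank '[{"dp":[0,0.7,0],"roll":0,"gripper":160},{"dp":[0,0.7,0],"roll":0,"gripper":160}]'
python3 -m crank '[{"dp":[0,0.7,0],"roll":0,"gripper":160},{"dp":[0,0.7,0],"roll":0,"gripper":160}]'
```

```text
time_s: 11.43
eef_pos: [507.9, -182.3, 41.3]
ee_rot: [0.707, -0.707, -0.005, 0.006]
force: [0.3, 0.6, -1.1]
grip_width: 0.477
time_s: 11.6
eef_pos: [508.1, -182.4, 41.0]
ee_rot: [0.707, -0.707, -0.006, 0.006]
force: [0.6, -0.3, -0.5]
grip_width: 0.472
time_s: 11.77
eef_pos: [508.2, -182.5, 40.8]
ee_rot: [-0.707, 0.707, 0.006, -0.006]
force: [-1.0, 1.5, 4.1]
grip_width: 0.477
```

```bash
python3 -m crank '[{"dp":[0,0,0],"roll":0,"gripper":110},{"dp":[0,0,0],"roll":0,"gripper":100},{"dp":[0,0,0],"roll":0,"gripper":100},{"dp":[0,-10,0],"roll":0,"gripper":100},{"dp":[0,-30,0],"roll":0,"gripper":100},{"dp":[0,-70,0],"roll":0,"gripper":100},{"dp":[0,-110,0],"roll":0,"gripper":130},{"dp":[0,-110,0],"roll":0,"gripper":130}]'
python3 -c "
from h import *
go(486.9,-389,150,18.5)"
```

```text
time_s: 12.43
eef_pos: [510.9, -183.9, 158.4]
ee_rot: [-0.705, 0.71, 0.01, -0.002]
force: [0.6, -0.4, 1.2]
grip_width: 0.491
t 12.4333 pos [ 510.9 -183.9  158.4] yaw 0.94 F [ 0.6 -0.4  1.2] w 0.491 j6 -2.15 -> dp [ -27.4    9.5 -204.6] roll -0.306
```

```bash
python3 -m crank '[{"dp":[0,0,-40],"roll":0.12,"gripper":130},{"dp":[0,0,-80],"roll":0.24,"gripper":130},{"dp":[-10,0,-120],"roll":0.36,"gripper":130},{"dp":[-20,0,-160],"roll":0.48,"gripper":130},{"dp":[-26,0,-205],"roll":0.6,"gripper":130},{"dp":[-26,0,-206],"roll":0.72,"gripper":130},{"dp":[-26,0,-206],"roll":0.84,"gripper":130},{"dp":[-26,0,-206],"roll":0.96,"gripper":130},{"dp":[-26,0,-206],"roll":1.08,"gripper":130},{"dp":[-26,0,-206],"roll":1.2,"gripper":130}]' 40
python3 -m crank '[{"dp":[0,0,0],"roll":0.12,"gripper":130},{"dp":[0,0,0],"roll":0.24,"gripper":130},{"dp":[0,0,0],"roll":0.36,"gripper":130},{"dp":[0,0,0],"roll":0.48,"gripper":130},{"dp":[0,0,0],"roll":0.6,"gripper":130},{"dp":[0,0,0],"roll":0.72,"gripper":130},{"dp":[0,0,0],"roll":0.84,"gripper":130},{"dp":[0,0,0],"roll":0.96,"gripper":130},{"dp":[0,0,0],"roll":1.08,"gripper":130},{"dp":[0,0,0],"roll":1.2,"gripper":130}]' 40
python3 -m crank '[{"dp":[0,0,0],"roll":0.12,"gripper":130},{"dp":[0,0,0],"roll":0.24,"gripper":130},{"dp":[0,0,0],"roll":0.36,"gripper":130},{"dp":[0,0,0],"roll":0.435,"gripper":130},{"dp":[0,0,0],"roll":0.435,"gripper":130},{"dp":[0,0,0],"roll":0.435,"gripper":130}]' 40
python3 - <<'E'
from h import *
go(486,-389,90,18.5)
S=eyes.capture("scene");T=eyes.capture("top")
cv2.imwrite('pics/f0.png',np.hstack([cv2.resize(p['color'][y-36:y+36,x-36:x+36,::-1],(400,400),interpolation=cv2.INTER_CUBIC) for p,(x,y) in((S,(295,235)),(T,(300,190)))]))
for p,c in((S,(295,234)),(T,(300,190))):
    b=-7.5
    for x0 in((514,-183,0),):
        L=CASE[:5]+[box(55,42,20,27),box(20,42,27,27)+[-17.5,0,0],box(35,42,27,27)+[10,0,0]]
        print("tile",sfit([(p,c)],L[5:],x0,13)," case+tile",sfit([(p,c)],L,x0,34))
E
```

```text
time_s: 13.27
eef_pos: [485.5, -388.9, 150.9]
ee_rot: [-0.586, 0.586, -0.396, 0.396]
force: [0.2, 0.1, 0.5]
grip_width: 0.487
time_s: 14.1
eef_pos: [485.6, -388.8, 150.9]
ee_rot: [-0.26, 0.26, -0.658, 0.658]
force: [-0.3, 0.2, 0.5]
grip_width: 0.488
time_s: 14.6
eef_pos: [485.6, -388.8, 150.8]
ee_rot: [-0.115, 0.114, -0.698, 0.698]
force: [0.3, 1.5, 0.1]
grip_width: 0.492
t 14.6 pos [ 485.6 -388.8  150.8] yaw -161.36 F [0.3 1.5 0.1] w 0.492 j6 0.38 -> dp [-0.3 60.8  0.3] roll 0.002
tile (array([ 512.95642888, -180.70936191,    5.26478369]), np.float64(531.2379079682248))  case+tile (array([ 511.78448811, -184.34700098,   -1.48110552]), np.float64(752.516708984314))
tile (array([ 5.11923747e+02, -1.85290590e+02, -3.69741456e-01]), np.float64(143.49563252022264))  case+tile (array([ 512.89755183, -185.27621615,    0.53095332]), np.float64(838.3357915346106))
```

View pics/f0.png

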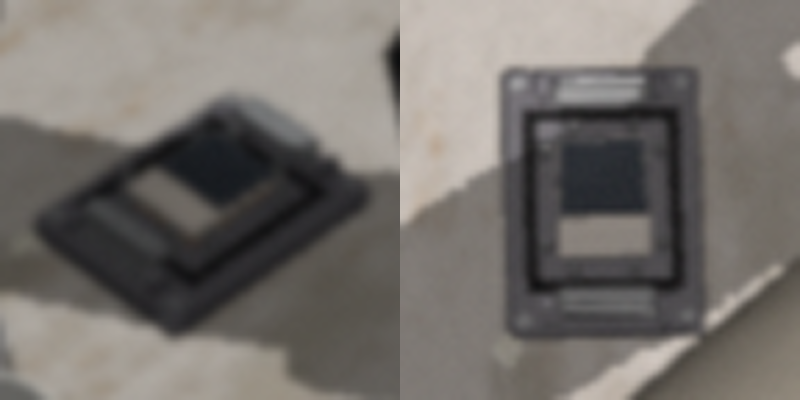

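```bash
python3 -m crank '[{"dp":[-0.7,35,0],"roll":0.002,"gripper":130},{"dp":[-0.7,65,0],"roll":0.002,"gripper":130},{"dp":[-0.7,85,0],"roll":0.002,"gripper":130},{"dp":[-0.7,97,0],"roll":0.002,"gripper":130},{"dp":[-0.7,103,0],"roll":0.002,"gripper":130},{"dp":[-0.7,105.5,0],"roll":0.002,"gripper":130},{"dp":[-0.7,105.5,0],"roll":0.002,"gripper":130},{"dp":[-0.7,105.5,0],"roll":0.002,"gripper":130}]' 40
python3 - <<'E'
from h import *
S=eyes.capture("scene")
cv2.imwrite('pics/f1.png',cv2.resize(S['color'][240:320,300:400,::-1],(750,600),interpolation=cv2.INTER_CUBIC))
go(486,-389,45,18.5)
E
```

```text
time_s: 15.37
eef_pos: [486.7, -389.1, 46.2]
ee_rot: [-0.113, 0.113, -0.697, 0.699]
force: [-0.5, 0.0, 0.3]
grip_width: 0.487
t 15.4167 pos [ 486.7 -389.1   46.2] yaw -161.6 F [-0.4  0.4 -0.4] w 0.487 j6 0.39 -> dp [ 0.6  1.2 -0.3] roll -0.002
```

View pics/f1.png

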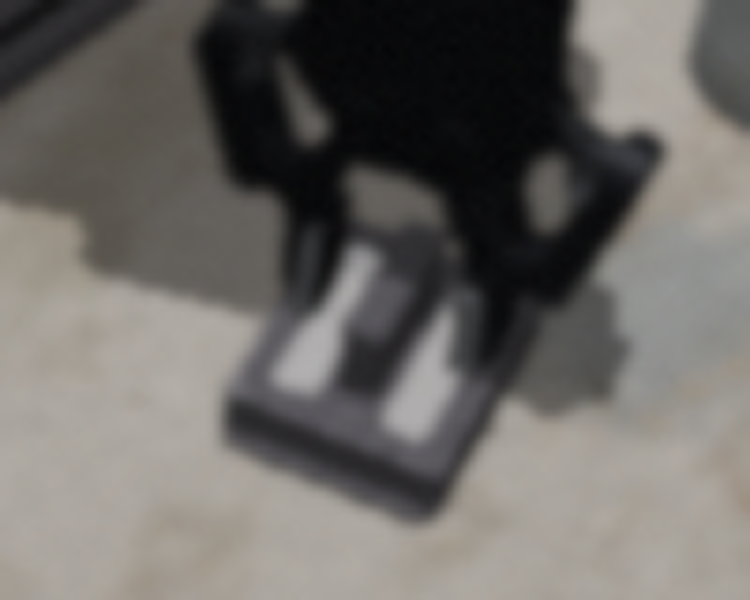

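```bash
python3 -m crank '[{"dp":[0,0.5,0],"roll":0,"gripper":180},{"dp":[0,0.5,0],"roll":0,"gripper":225},{"dp":[0,0.5,0],"roll":0,"gripper":235},{"dp":[0,0.5,0],"roll":0,"gripper":235},{"dp":[0,0.5,0],"roll":0,"gripper":235},{"dp":[0,0.5,0],"roll":0,"gripper":235},{"dp":[0,0.5,0],"roll":0,"gripper":235},{"dp":[0,0.5,0],"roll":0,"gripper":235}]' 90
python3 - <<'E'
from h import *
go(512,-182.5,125,0.9)
E
```

```text
time_s: 16.08
eef_pos: [486.5, -388.9, 45.2]
ee_rot: [-0.113, 0.113, -0.698, 0.698]
force: [-1.0, 0.3, 6.1]
grip_width: 0.146
t 16.0833 pos [ 486.5 -388.9   45.2] yaw -161.62 F [-1.   0.3  6.1] w 0.146 j6 0.39 -> dp [ -89.3  -80.  -187.7] roll 0.305
```

```bash
python3 -m crank '[{"dp":[0,-25,0],"roll":0,"gripper":235},{"dp":[0,-60,0],"roll":0,"gripper":235},{"dp":[0,-80,0],"roll":0,"gripper":235},{"dp":[-17,-80,-36],"roll":0.1,"gripper":235},{"dp":[-34,-80,-72],"roll":0.2,"gripper":235},{"dp":[-51,-80,-108],"roll":0.305,"gripper":235},{"dp":[-68,-80,-144],"roll":0.305,"gripper":235},{"dp":[-85,-80,-180],"roll":0.305,"gripper":235},{"dp":[-89.3,-80,-187.7],"roll":0.305,"gripper":235},{"dp":[-89.3,-80,-187.7],"roll":0.305,"gripper":235}]'
python3 -m crank '[{"dp":[0,0,0],"roll":0,"gripper":235},{"dp":[0,0,0],"roll":0,"gripper":235},{"dp":[0,0,0],"roll":0,"gripper":235}]'
python3 - <<'E'
from h import *
S=eyes.capture("scene")
cv2.imwrite('pics/f2.png',cv2.resize(S['color'][185:265,245:345,::-1],(750,600),interpolation=cv2.INTER_CUBIC))
for i in range(4):
  eyes.capture('top');go(512,-182.5,85,0.9)
E
```

```text
time_s: 16.92
eef_pos: [512.0, -179.9, 124.4]
ee_rot: [0.007, -0.007, 0.707, -0.707]
force: [0.3, -0.4, -1.1]
grip_width: 0.147
time_s: 17.17
eef_pos: [511.6, -183.7, 124.3]
ee_rot: [-0.005, 0.005, -0.707, 0.707]
force: [-0.0, 0.7, -1.1]
grip_width: 0.146
t 17.2667 pos [ 511.6 -183.4  124.3] yaw -179.19 F [-0.3 -0.4 -1.1] w 0.148 j6 1.0 -> dp [-0.4 39.3 -0.9] roll -0.001
t 17.3167 pos [ 511.6 -183.2  124.3] yaw -179.17 F [ 0.5 -0.2 -1. ] w 0.146 j6 1.0 -> dp [-0.4 39.3 -0.7] roll -0.001
t 17.3667 pos [ 511.7 -183.   124.3] yaw -179.15 F [-0.2  0.7 -1.8] w 0.148 j6 1.0 -> dp [-0.4 39.3 -0.5] roll -0.001
t 17.4167 pos [ 511.7 -182.9  124.3] yaw -179.14 F [-0.   0.4 -1.5] w 0.146 j6 1.0 -> dp [-0.3 39.3 -0.4] roll -0.001
```

View pics/f2.png

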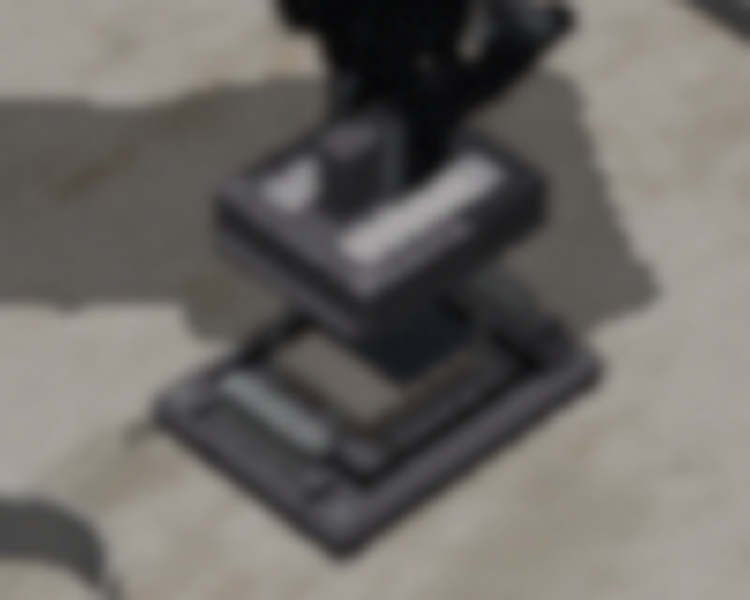

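```bash
python3 -m crank '[{"dp":[0,20,0],"roll":0,"gripper":235},{"dp":[0,38,0],"roll":0,"gripper":235},{"dp":[0,44,0],"roll":0,"gripper":235},{"dp":[0,46,0],"roll":0,"gripper":235},{"dp":[0,46,0],"roll":0,"gripper":235},{"dp":[0,46,0],"roll":0,"gripper":235},{"dp":[0,46,0],"roll":0,"gripper":235}]'
python3 -m crank '[{"dp":[0,1,0],"roll":0,"gripper":235},{"dp":[0,2,0],"roll":0,"gripper":235},{"dp":[0,2,0],"roll":0,"gripper":235}]'
python3 -m crank '[{"dp":[0,1,0],"roll":0,"gripper":235},{"dp":[0,1,0],"roll":0,"gripper":235},{"dp":[0,1,0],"roll":0,"gripper":235}]'
```

```text
time_s: 18.0
eef_pos: [512.2, -182.6, 79.3]
ee_rot: [-0.006, 0.005, -0.707, 0.707]
force: [0.5, -0.5, -0.1]
grip_width: 0.146
time_s: 18.25
eef_pos: [511.8, -182.3, 76.5]
ee_rot: [-0.006, 0.006, -0.707, 0.707]
force: [-1.0, 0.2, -0.9]
grip_width: 0.147
time_s: 18.5
eef_pos: [512.2, -182.4, 75.9]
ee_rot: [-0.006, 0.005, -0.707, 0.707]
force: [0.7, 0.3, 3.7]
grip_width: 0.144
```

```bash
python3 -m crank '[{"dp":[0,1,0],"roll":0,"gripper":235},{"dp":[0,1,0],"roll":0,"gripper":235},{"dp":[0,1,0],"roll":0,"gripper":235}]'
python3 -m crank '[{"dp":[0,1,0],"roll":0,"gripper":235},{"dp":[0,1,0],"roll":0,"gripper":235},{"dp":[0,1,0],"roll":0,"gripper":235}]'
python3 -c "
from h import *
print(ctrl.sense()['wrist_torque'])"
```

```text
time_s: 18.75
eef_pos: [512.7, -182.6, 75.5]
ee_rot: [-0.006, 0.005, -0.707, 0.707]
force: [2.3, 1.4, 8.9]
grip_width: 0.143
time_s: 19.0
eef_pos: [513.2, -182.9, 75.0]
ee_rot: [-0.007, 0.004, -0.706, 0.708]
force: [4.5, 2.0, 11.0]
grip_width: 0.145
[ 0.24826643 -0.192244   -0.04975085]
```

```bash
python3 -m crank '[{"dp":[-1.5,0,0],"roll":0,"gripper":235},{"dp":[-1.5,0,0],"roll":0,"gripper":235},{"dp":[-1.5,0,0],"roll":0,"gripper":235}]'
python3 -m crank '[{"dp":[0,1,0],"roll":0,"gripper":235},{"dp":[0,1,0],"roll":0,"gripper":235},{"dp":[0,1,0],"roll":0,"gripper":235}]'
python3 -c "
from h import *
print(ctrl.sense()['wrist_torque'])"
```

```text
time_s: 19.25
eef_pos: [514.2, -182.8, 74.6]
ee_rot: [-0.006, 0.005, -0.707, 0.708]
force: [0.4, -0.1, 9.6]
grip_width: 0.145
time_s: 19.5
eef_pos: [514.3, -182.9, 74.0]
ee_rot: [-0.007, 0.004, -0.706, 0.708]
force: [-1.2, 0.7, 11.6]
grip_width: 0.143
[ 0.03693665 -0.00439288  0.00368387]
```

```bash
python3 -m crank '[{"dp":[0,1,0],"roll":0,"gripper":235},{"dp":[0,1.5,0],"roll":0,"gripper":235},{"dp":[0,1.5,0],"roll":0,"gripper":235}]'
python3 -m crank '[{"dp":[0,1,0],"roll":0,"gripper":235},{"dp":[0,1.5,0],"roll":0,"gripper":235},{"dp":[0,1.5,0],"roll":0,"gripper":235}]'
python3 -c "
from h import *
print(ctrl.sense()['wrist_torque'])"
```

```text
time_s: 19.75
eef_pos: [514.3, -183.0, 72.5]
ee_rot: [-0.007, 0.004, -0.706, 0.708]
force: [0.2, 0.1, 12.2]
grip_width: 0.143
time_s: 20.0
eef_pos: [514.1, -183.0, 70.6]
ee_rot: [-0.006, 0.005, -0.706, 0.708]
force: [0.7, -2.5, 7.9]
grip_width: 0.146
[-0.18260599  0.01393721 -0.06041863]
```

```bash
python3 -m crank '[{"dp":[0,1,0],"roll":0,"gripper":235},{"dp":[0,2,0],"roll":0,"gripper":235},{"dp":[0,2,0],"roll":0,"gripper":235}]'
python3 -m crank '[{"dp":[0,1,0],"roll":0,"gripper":235},{"dp":[0,2,0],"roll":0,"gripper":235},{"dp":[0,2,0],"roll":0,"gripper":235}]'
python3 -m crank '[{"dp":[0,1,0],"roll":0,"gripper":235},{"dp":[0,2,0],"roll":0,"gripper":235},{"dp":[0,2,0],"roll":0,"gripper":235}]'
```

```text
time_s: 20.25
eef_pos: [513.7, -182.8, 67.8]
ee_rot: [-0.006, 0.005, -0.707, 0.708]
force: [1.7, -2.5, 1.9]
grip_width: 0.145
time_s: 20.5
eef_pos: [513.2, -182.3, 64.7]
ee_rot: [0.005, -0.006, 0.707, -0.707]
force: [3.8, -1.8, -6.1]
grip_width: 0.149
time_s: 20.75
eef_pos: [513.3, -182.0, 62.9]
ee_rot: [0.006, -0.006, 0.707, -0.707]
force: [3.6, 0.0, -6.4]
grip_width: 0.141
```

```bash
python3 -m crank '[{"dp":[0,1,0],"roll":0,"gripper":235},{"dp":[0,1,0],"roll":0,"gripper":235},{"dp":[0,1,0],"roll":0,"gripper":235}]'
python3 -m crank '[{"dp":[0,1,0],"roll":0,"gripper":235},{"dp":[0,1,0],"roll":0,"gripper":235},{"dp":[0,1,0],"roll":0,"gripper":235}]'
python3 -m crank '[{"dp":[0,1,0],"roll":0,"gripper":235},{"dp":[0,1,0],"roll":0,"gripper":235},{"dp":[0,1,0],"roll":0,"gripper":235}]'
```

```text
time_s: 21.0
eef_pos: [513.4, -182.1, 62.4]
ee_rot: [0.006, -0.006, 0.707, -0.707]
force: [4.2, 0.7, -4.5]
grip_width: 0.149
time_s: 21.25
eef_pos: [513.5, -182.1, 62.2]
ee_rot: [-0.006, 0.005, -0.707, 0.707]
force: [2.2, 4.3, 5.4]
grip_width: 0.144
time_s: 21.5
eef_pos: [513.5, -182.1, 62.1]
ee_rot: [-0.006, 0.005, -0.707, 0.707]
force: [-2.0, 6.0, 16.1]
grip_width: 0.148
```

```bash
python3 -m crank '[{"dp":[0,0.9,-0.3],"roll":0,"gripper":235},{"dp":[0,0.9,-0.3],"roll":0,"gripper":235},{"dp":[0,0.9,-0.3],"roll":0,"gripper":235},{"dp":[0,0.9,-0.3],"roll":0,"gripper":235},{"dp":[0,0.9,-0.3],"roll":0,"gripper":235},{"dp":[0,0.9,-0.3],"roll":0,"gripper":235}]'
python3 - <<'E'
from h import *
for i in range(3):
    S=eyes.capture("scene"); s=ctrl.sense(); print(s["time_s"],s["eef_pos"].round(2),s["force"].round(1),np.round(s["wrist_torque"],2),round(s["grip_width"],3))
for n in("cover","cover_grip"):
    r=models.spot_point(S,n); print(n,[(np.round(q["centre"],1),round(q["confidence"],2)) for q in r[:2]], proj(S,[513.5,-182.3,17 if n=="cover" else 53]).round(1))
print(sfit([(S,(296,232))],[box(126,92,0,14),box(126,92,14,14),box(82,69,17,39),box(82,69,39,39)],(513,-182,1),30))
E
```

```text
time_s: 22.0
eef_pos: [513.6, -182.1, 62.1]
ee_rot: [-0.006, 0.005, -0.707, 0.707]
force: [-4.9, 5.1, 24.5]
grip_width: 0.15
22.05 [ 513.56 -182.13   62.15] [-5.2  5.5 24.9] [ 0.92  0.99 -0.04] 0.143
22.1 [ 513.56 -182.1    62.12] [-6.   6.4 24.5] [ 0.95  0.95 -0.11] 0.145
22.15 [ 513.55 -182.11   62.15] [-5.5  6.  23.7] [ 0.96  0.94 -0.04] 0.146
cover [(array([295.5, 233.3]), 0.85)] [[295.2 233.9]]
cover_grip [(array([296.1, 224.2]), 0.71), (array([294.5, 238.1]), 0.33)] [[295.5 223.1]]
(array([ 562.53192988, -140.73383576,  -44.54687137]), np.float64(1179.7022295322258))
```

```bash
python3 -c "
from h import *
print(ctrl.finish_job()); s=ctrl.sense(); print(s['time_s'],s['eef_pos'],s['force'])"
```

```text
the job is handed in; nothing more can be done
None
the job is handed in; nothing more can be done
```

The tile is in the case and the cover is pressed home on its seal. I handed the job in at about 22 s, still gripping the bar and pressing down with about 24 N.

**Tile:** I found the pins by feel with the held tile, centred it in x and y, lowered it to the cork and let go. A picture taken afterwards shows it flat between the pins.

**Cover:** I lowered it over the pins and shifted it about 1.5 mm in x when the side force showed it was off centre. The force rose to about 12 N as the beads pushed the catches out. It then dropped to about −6 N, meaning the springs were pulling the cover down. The cover stopped hard with the TCP at 62.1 mm; I expected 62.2 mm for a cover sitting on the seal. The network's cover and grip points matched the seated pose to about a pixel.

**What I could not confirm:**
- **Catches:** I did not see them snap over. That rests on the force and height readings. The side forces of about 6 N at the end fit the small offset still being commanded.
- **Last silhouette fit:** my fit of the seated cover failed because the arm blocked the view, so I disregarded it.
- **Tile x position:** an early estimate was about 4 mm off because the bare part of the tile is less than half. I refitted it before placing, and the probing still moved the tile about 2 mm.
- **Other things on the bench:** I did not check them again at the end. I saw no unexpected contact forces during any of the moves.

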